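# Clamp the push-button module in the seesaw catch

### The arm

A 6-joint arm with a two-finger parallel gripper is mounted at the origin on the work surface. World frame = base frame: x ahead of the robot, y to its left, z up, the work surface at z = 0. Lengths are in m, angles in rad, forces in N, time in s.
With the tool pointing down it reaches from about 0.375 to 0.9 m from the base axis. Payload 3.1 kg.
Tool frame: the origin (TCP) lies between the finger pads; the fingertips stand 17 mm ahead of it and the grasp point (between the pads) lies 2 mm behind it (robot.nose_length is the distance from the TCP to the fingertips, in m); z points along the fingers, y is the line along which they close (so a half turn about z gives the same grasp; the last joint's range is limited). The gripper opens to 87 mm and grips with 3 to 60 N. Pads are 19 mm wide; open, the fingers measure 117 mm over their backs; the gripper's body (75 mm by 190 mm) begins 51 mm behind the grasp point.
Start: joints at [-1.52, 0.527, 1.433, -0, 1.181, -0.178], TCP at [0.142, -0.609, 0.24] pointing down, gripper open.
Joint ranges: [-3.08, 3.08], [-0.75, 2.2], [0.22, 2.44], [-1.43, 4.57], [0, 2.65], [-2.85, 2.85]. Speed limits (rad/s): [2.79, 2.79, 3.14, 3.14, 3.14, 3.14].

### API

Orientations are given as a unit quaternion [x, y, z, w].
In Python, from rig import robot, cams gives the robot as it stands.
- The arm moves only by the shell command python3 -m pendant 'ROWS' [FORCE]. ROWS is JSON, a list of rows, each an object with "jaw": the opening, from 0 (shut) to 1 (fully open); "linear": the shift along the tool's x, y, z in cm, a list of three; "twist": the turn about the tool's z in degrees. A call has 1 to 12 rows; each row shifts and turns the commanded pose from where the row before left it, along the tool's axes as they then stand; what a row does not reach is not made up. A row lasts 1/12 s, in which the tool goes at most 41.7 mm and 7.16 degrees, less where a joint would pass 70% of its speed; a pose out of reach is approached as far as the arm can. A call is refused whole if a number of a shift passes 4.17 or a number of a turn 7.16, either way. A call with a gripper value outside its range is refused whole. The fingers move at their own pace and stop on an object; FORCE is the grip in N (left out, the last holds). Time passes only in rows, so rows that do not move let the fingers close. It gives the time, the measured TCP pose, the force, the opening and the grip force at its end, in the units of the state.
- robot.get_obs(): the state, without advancing time (a new reading comes with each control period).
- cams.camera(name): name is "scene" or "top" or "wrist"; returns a dict with "color" (480x640x3 uint8, blue, green, red), "depth" (480x640 float32, m along the optical axis (not along the pixel's ray), 0 where there is no reading), "fov_y" (degrees; the focal length in pixels is half the picture's height over the tangent of half this angle, whatever the lens; pixels are square), "cx", "cy" (the principal point, pixels), "view" (4x4, takes a point from world to camera coordinates). Camera axes: x right, y down, z forward; pixel columns grow to the right and rows downward; lengths in m; the calibration is good to about 2 mm. A picture is of the moment at which its call begins.
- robot.hand_in(): hands the job in; it is judged then, once.
The state is a dict: "time": time; "q": joint angles; "joint_velocities": joint speeds; "joint_torque": joint torques, N m; "position": TCP position; "tool_rot": TCP orientation; "ft_force": force on the tool from outside, world axes, zero at the start; "moment": the same for the moment, N m; "grip_width": finger opening in m; "grip_force": force on a finger pad.
Only numpy, scipy, OpenCV 4.12 (cv2) and the standard library are available. Lean on these libraries where they do the work, as an engineer would, in place of code of your own. Each camera call takes 0.05 s, during which the arm holds its last target. There are 200 camera calls.

### The job

Stand the loose push-button module upright in the clamp's open channel and slide it gently in under the raised nose of the seesaw bar until its base plate meets the stop. Then press the round white sprung pad on the bar down until the bar snaps over and its nose holds the base plate, keep leaning on the pad with a steady 10 N or so for a full second to bed it in, and never put more than 20 N on the clamp with the fingers. Let go and leave the module clamped and the other parts where they lie.

Things in the scene. Friction and masses are not known exactly. Their poses are not given: they have to be found in the camera images.
- clamp: Fixed grey bench clamp on the mat, 250 x 70 mm, z up; base plate 8 mm thick, x -160 to +90 mm. Origin on its underside, directly below the seesaw bar's pivot. Towards -x an open channel along x, towards x = 0 two cheeks with the pivot (along y, z = 34 mm). With the nose raised all of it is under 63 mm high; raised nose and bar end reach to x = -73 mm
- seat (a point): Point on the channel floor (8 mm above the clamp's underside) where the module's origin lies when seated; axes as the clamp, whose x here points towards the stop. The stop, a cross rib 8 mm high, is 32 mm further along +x. Side walls at y = +-20 mm inside, 7 mm thick, 10 mm high, from the stop back to x = -43 mm, then flaring to the mouth at x = -68 mm
- nose (a point): Fixed point 34 mm above the clamp's underside, at the underside of the raised nose (round rubber, at the end of the bar, 22 mm wide): 68 mm from the pivot towards the channel, 24 mm beyond the module's seat centre. 21 mm of free height over a seated module's base plate when raised. The base plate goes in under it, so the module must be lowered at least 20 mm short of the seat and slid in
- press (a point): Fixed point on the clamp's base plate top (8 mm above its underside) below the pad: a round flat white pad, 20 mm diameter, on a screw stud on the seesaw bar (steel, 115 x 22 x 8 mm), 36 mm from the pivot on the nose side. With the nose raised the pad's top is 42 to 54 mm above this point, as the screw is set: not measured, find it by touch. The pad is sprung: 5 N/mm, up to 5 mm
- bar (a joint): angle (rad) of the seesaw bar: 0 = nose raised, at its end stop; grows as the nose goes down. An over-centre spring holds the bar at either end; dead centre at 0.17. The pad resists with about 8 N at first, less and less towards the centre (6 mm lower), then the bar snaps away from the finger (6 mm more); rests at about 0.32 with the nose on the module's base plate, 0.36 with nothing under it
- module: Loose push-button module, 140 g or so, standing upright on the mat: a metal base plate 64 (x) x 34 (y) x 5 mm, on its centre a threaded chrome barrel 24 mm in diameter from 5 to 40 mm height, a bezel 28 mm in diameter up to 45 mm, and a chrome push cap 18 mm in diameter up to 52 mm. Origin at the centre of its underside, z up; it is the same turned by half a turn
- camera_housing: Bystander: blue plastic camera housing 75 x 95 x 55 mm with a smoked lens hood on its -x face; origin at the centre of its underside
- hex_key: Bystander: steel hex key lying flat, long arm 90 mm along x, short arm 30 mm, 8 mm thick
- coin_guide_a: Bystander: nickel coin slot guide, a channel 70 x 24 x 14 mm lying on the mat; origin at the centre of its underside
- coin_guide_b: Bystander: the second coin slot guide, the same as the first
Things that resemble listed ones, but are neither listed nor needed, are in the scene too. What is meant by the module is not blue or yellow, and is the smaller of those in its own colour.

How it is judged:
By the outcome, as a careful person would: the job done as asked, in the order asked, and still so for the second after the job is handed in, with the robot touching nothing.
It also fails if it takes over 56 s, if anything falls off the work surface, if the arm or the gripper's body presses on something with over 40 N, if the wrist force passes 120 N, or if a joint passes its speed limit or range.

## Working session

There is one attempt and no reset: what is moved stays moved. The work goes in short steps, Python scripts to look and compute and a shell command to move; the robot and the scene stay as the last step left them, time stands still between calls to the robot, and variables do not carry over. Pictures are saved under pics/ and viewed, at most 10 in all, crops included, and the job is handed in when it is done.

```bash
ls; mkdir -p pics; cat > h.py <<'E'
import numpy as np, cv2
from rig import robot, cams
def cap(n):
    c=cams.camera(n); np.savez('pics/%s.npz'%n,**{k:np.array(v) for k,v in c.items()}); return c
def load(n): return dict(np.load('pics/%s.npz'%n))
def K(c):
    f=240/np.tan(np.radians(float(c['fov_y']))/2); return f,float(c['cx']),float(c['cy'])
def ray(c,u,v):
    f,cx,cy=K(c); V=np.array(c['view']); R=V[:3,:3]; o=-R.T@V[:3,3]
    return o,R.T@np.array([(u-cx)/f,(v-cy)/f,1])
def onz(c,u,v,z):
    o,d=ray(c,u,v); return o+d*(z-o[2])/d[2]
def cloud(c):
    f,cx,cy=K(c); V=np.array(c['view']); v,u=np.mgrid[:480,:640]; d=np.array(c['depth'])
    P=np.stack([(u-cx)/f*d,(v-cy)/f*d,d],-1); P=(P-V[:3,3])@V[:3,:3]; P[d==0]=np.nan; return P
E
python3 - <<'E'
from h import *
for n in ['scene','top','wrist']:
    c=cap(n); cv2.imwrite('pics/%s0.png'%n,c['color']); o,d=ray(c,320,240); print(n,o,d,c['fov_y'],c['cx'],c['cy'],(np.array(c['depth'])>0).mean())
print(robot.get_obs())
E
```

```text
pics
scene [ 1.2949705  -0.49822032  1.2517446 ] [-0.53544976  0.2693621  -0.80066588] 47.753806126685795 310.64137319684875 242.9842320852486 0.9963151041666667
top [ 0.37522056 -0.13928006  1.31884305] [ 0.09625026 -0.00245555 -0.9954582 ] 49.08268082404452 319.87541045709395 232.4355157000409 0.9958333333333333
wrist [ 0.22198762 -0.58952716  0.38407991] [-0.26843658 -0.05582513 -0.96190955] 58.88101714026703 322.0389439517218 248.73155406607978 0.9959440104166667
{'time': 0.15, 'q': array([-1.51949183e+00,  5.28230244e-01,  1.43359835e+00, -7.83301600e-06,
        1.18141721e+00, -1.78494903e-01]), 'joint_velocities': array([-0.00101115, -0.00062142, -0.00413479, -0.00168338, -0.00098369,
       -0.00034435]), 'joint_torque': array([ 1.27451389e-03, -4.40431058e+01, -1.76842010e+01,  6.34241849e-02,
        5.52770693e-02, -1.11192351e-04]), 'position': array([ 0.14236582, -0.60802219,  0.23881324]), 'tool_rot': array([ 9.93405778e-01,  1.14648493e-01,  4.89158312e-05, -8.25131738e-04]), 'ft_force': array([ 0.29815225, -0.31665441,  0.09359089]), 'moment': array([ 0.03694652, -0.03197197,  0.01170909]), 'grip_force': 0.0, 'grip_width': 0.08734881334117835}
```

View pics/top0.png

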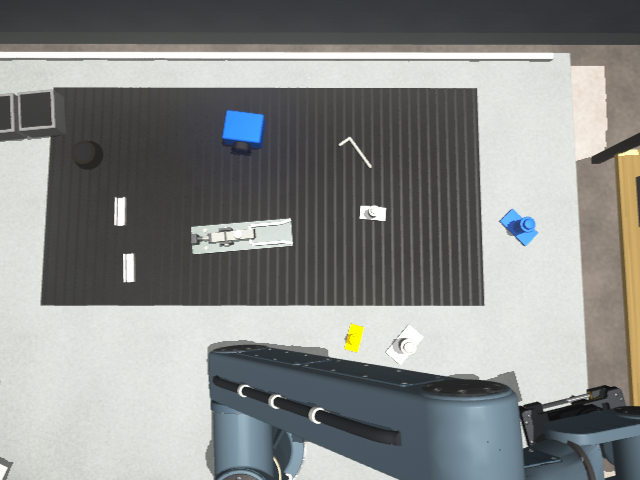

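View pics/scene0.png

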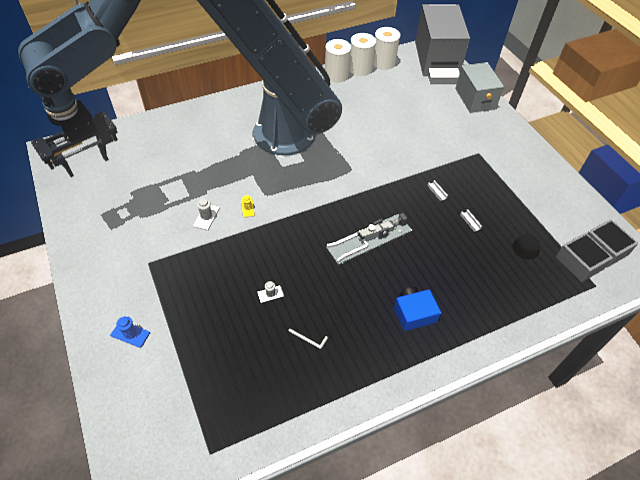

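The top view shows the small white module on the mat at about (373,213) and a larger white one at (404,345). The clamp runs from (192,240) to (292,232) with its channel mouth on the right. Next I measure the clamp and module from both views.

```bash
python3 - <<'E'
from h import *
c=load('top'); P=cloud(c); g=c['color'].astype(int)
s=load('scene'); Ps=cloud(s)
def seg(c,P,box,zlo=0.003):
    # bright against the black mat
    u0,v0,u1,v1=box; g=c['color'].max(2); m=np.zeros(g.shape,np.uint8); m[v0:v1,u0:u1]=(g[v0:v1,u0:u1]>75)
    n,l,st,ce=cv2.connectedComponentsWithStats(m); k=1+np.argmax(st[1:,4]); return (l==k)
for nm,b in [('module',(350,195,400,230)),('clamp',(185,210,300,262)),('big',(385,322,425,368))]:
    m=seg(c,P,b); Q=P[m]; print(nm,m.sum(), 'z pct',np.nanpercentile(Q[:,2],[5,25,50,75,95,99]).round(4))
    cn=max(cv2.findContours(m.astype(np.uint8),0,2)[0],key=cv2.contourArea)
    zz=0.005
    W=np.array([onz(c,u,v,0.008 if nm=='clamp' else .005)[:2] for u,v in cn[:,0]],np.float32)
    r=cv2.minAreaRect(W*1000); print(r, cv2.boxPoints(r).round(1).tolist())
m=seg(s,Ps,(255,275,290,305)); Q=Ps[m]; cn=max(cv2.findContours(m.astype(np.uint8),0,2)[0],key=cv2.contourArea)
W=np.array([onz(s,u,v,.005)[:2] for u,v in cn[:,0]],np.float32); print('scene mod',cv2.minAreaRect(W*1000))
# top by depth
for nm,P_,C in [('top',P,c),('scene',Ps,s)]:
    x=P_.reshape(-1,3); 
    k=(x[:,2]>.04)&(x[:,2]<.06)&(abs(x[:,0]-.47)<.15)&(x[:,1]<-.18)&(x[:,1]>-.4); print(nm,'cap',k.sum(),x[k].mean(0),x[k].max(0)) if k.any() else 0
print('mat z',np.nanmedian(P[270:290,330:400,2]))
for n,C,b in [('t',c,(180,190,400,280)),('s',s,(245,195,425,310))]:
    u0,v0,u1,v1=b; cv2.imwrite(f'pics/crop_{n}.png',cv2.resize(C['color'][v0:v1,u0:u1],None,fx=3.5,fy=3.5,interpolation=2))
a=cv2.imread('pics/crop_t.png');b=cv2.imread('pics/crop_s.png');b=cv2.resize(b,(440,281));
cv2.imwrite('pics/mix.png',np.vstack([a,np.pad(b,((0,4),(0,a.shape[1]-440),(0,0)))])[:600])
E
```

```text
module 572 z pct [0.0016 0.0048 0.0082 0.0123 0.0549 0.0582]
((573.6932373046875, -275.0766296386719), (86.81242370605469, 68.50790405273438), 0.0952436551451683) [[530.2000122070312, -240.89999389648438], [530.2999877929688, -309.3999938964844], [617.2000122070312, -309.29998779296875], [617.0, -240.8000030517578]]
clamp 3430 z pct [0.0028 0.0092 0.0127 0.0194 0.0499 0.0602]
((513.3145751953125, 53.25690460205078), (128.5797119140625, 256.3663635253906), 0.10019681602716446) [[448.79998779296875, 181.3000030517578], [449.20001220703125, -75.0], [577.7999877929688, -74.80000305175781], [577.4000244140625, 181.60000610351562]]
big 1834 z pct [-0.0032 -0.0003  0.0028  0.008   0.068   0.075 ]
((244.917724609375, -350.7757873535156), (96.32417297363281, 109.87736511230469), 89.29430389404297) [[189.39999389648438, -398.29998779296875], [299.29998779296875, -399.6000061035156], [300.3999938964844, -303.29998779296875], [190.60000610351562, -301.8999938964844]]
scene mod ((559.6237182617188, -274.1069030761719), (66.32926940917969, 59.29704284667969), 84.91585540771484)
top cap 100 [ 0.56997272 -0.27301961  0.05179864] [ 0.58418768 -0.25928202  0.05943213]
scene cap 81 [ 0.57449114 -0.27662206  0.05150454] [ 0.58603715 -0.26362285  0.05998282]
mat z 0.004314621054123155
```

View pics/mix.png

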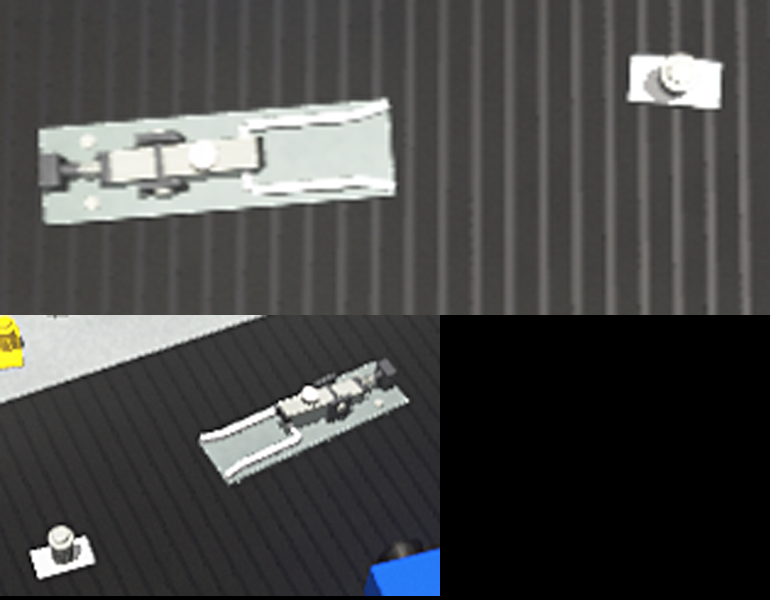

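The crop shows the clamp's bar on the left with the round pad at crop (203,153) and the open channel mouth on the right. The module's plate is at crop (675,82), nearly parallel to world y. The masks were leaking into the bright mat ribs, so I raise the threshold.

```bash
cat >> h.py <<'E'
def rect(c,box,z,th=130):
    u0,v0,u1,v1=box; g=c['color'].max(2); m=np.zeros(g.shape,np.uint8); m[v0:v1,u0:u1]=(g[v0:v1,u0:u1]>th)
    cn=max(cv2.findContours(m,0,2)[0],key=cv2.contourArea)[:,0]
    W=np.array([onz(c,u,v,z)[:2]*1000 for u,v in cn],np.float32); return cv2.minAreaRect(W)
E
python3 - <<'E'
from h import *
for n,bm,bc in [('top',(350,195,400,230),(185,210,300,262)),('scene',(255,275,290,305),(320,205,420,270))]:
    c=load(n)
    for th in (110,130,150): print(n,th,'mod',np.round(np.hstack(rect(c,bm,.008,th)),1),'clamp',np.round(np.hstack(rect(c,bc,.011,th)),1))
o=robot.get_obs(); print(o['position'],o['q'])
c=load('wrist'); f,cx,cy=K(c)
print('wrist cam rel TCP (world)',ray(c,0,0)[0]-o['position'])
from scipy.spatial.transform import Rotation as R
T=R.from_quat(o['tool_rot']); print(T.as_matrix().round(3)); print('cam in tool',T.inv().apply(ray(c,0,0)[0]-o['position']), T.inv().apply(ray(c,cx,cy)[1]))
E
```

```text
top 110 mod [ 579.8 -275.4   66.5   51.7   85.3] clamp [512.   53.9  70.1 253.2   5.1]
top 130 mod [ 572.8 -274.8   66.    37.3   84.3] clamp [512.1  53.4  69.8 252.2   5. ]
top 150 mod [ 572.8 -274.9   65.8   37.3   84.5] clamp [511.9  53.8  69.3 251.5   5.1]
scene 110 mod [ 561.6 -274.7   64.4   57.9   84.9] clamp [511.3  51.7  79.5 250.2   5.5]
scene 130 mod [ 561.6 -274.8   64.2   57.9   84.9] clamp [511.8  51.7  77.4 250.3   5.8]
scene 150 mod [ 561.9 -275.1   63.9   56.7   85.4] clamp [511.8  51.2  77.2 249.5   5.9]
[ 0.14236582 -0.60802219  0.23881324] [-1.51949183e+00  5.28230244e-01  1.43359835e+00 -7.83301600e-06
  1.18141721e+00 -1.78494903e-01]
wrist cam rel TCP (world) [0.0796218  0.01849504 0.14526667]
[[ 0.974  0.228 -0.   ]
 [ 0.228 -0.974  0.002]
 [ 0.    -0.002 -1.   ]]
cam in tool [ 8.17831461e-02 -1.08667105e-04 -1.45243273e-01] [-2.93997337e-01 -4.22919376e-04  9.55806145e-01]
```

```bash
python3 -m pendant '[{"jaw":1,"linear":[3.3,-1.5,0],"twist":0},{"jaw":1,"linear":[3.3,-1.5,0],"twist":0},{"jaw":1,"linear":[3.3,-1.5,0],"twist":0},{"jaw":1,"linear":[3.3,-1.5,0],"twist":0},{"jaw":1,"linear":[3.3,-1.5,0],"twist":0},{"jaw":1,"linear":[3.3,-1.5,0],"twist":0},{"jaw":1,"linear":[3.3,-1.5,0],"twist":0},{"jaw":1,"linear":[3.3,-1.5,0],"twist":0},{"jaw":1,"linear":[3.3,-1.5,0],"twist":0},{"jaw":1,"linear":[3.3,-1.5,0],"twist":0},{"jaw":1,"linear":[3.3,-1.5,0],"twist":0},{"jaw":1,"linear":[3.3,-1.5,0],"twist":0}]'; python3 -m pendant '[{"jaw":0.5,"linear":[0,0,0],"twist":-7.13},{"jaw":0.5,"linear":[0,0,0],"twist":-7.13},{"jaw":0.5,"linear":[0,0,0],"twist":-7.13},{"jaw":0.5,"linear":[0,0,0],"twist":-7.13},{"jaw":0.5,"linear":[0,0,0],"twist":-7.13},{"jaw":0.5,"linear":[0,0,0],"twist":-7.13},{"jaw":0.5,"linear":[0,0,0],"twist":-7.13},{"jaw":0.5,"linear":[0,0,0],"twist":-7.13},{"jaw":0.5,"linear":[0,0,0],"twist":-7.13},{"jaw":0.5,"linear":[0,0,0],"twist":-7.13},{"jaw":0.5,"linear":[0,0,0],"twist":0}]'
python3 - <<'E'
from h import *
from scipy.spatial.transform import Rotation as R
o=robot.get_obs(); print(o['position'],R.from_quat(o['tool_rot']).as_matrix().round(3),o['q'].round(2))
c=cap('wrist'); cv2.imwrite('pics/w1.png',c['color'])
E
```

```text
time: 1.15
position: [0.4881, -0.3416, 0.2393]
tool_rot: [0.993, 0.115, -0.0, -0.0]
ft_force: [-0.2, -1.0, -0.6]
grip_width: 0.0868
grip_force: 0.0
time: 2.07
position: [0.4868, -0.3429, 0.2392]
tool_rot: [0.74, 0.673, -0.0, -0.0]
ft_force: [0.3, 0.7, 1.1]
grip_width: 0.044
grip_force: 0.0
[ 0.48677877 -0.34285623  0.23919427] [[ 0.094  0.996 -0.001]
 [ 0.996 -0.094  0.001]
 [ 0.001 -0.001 -1.   ]] [-0.8   0.49  1.51 -0.    1.15 -0.71]
```

View pics/w1.png

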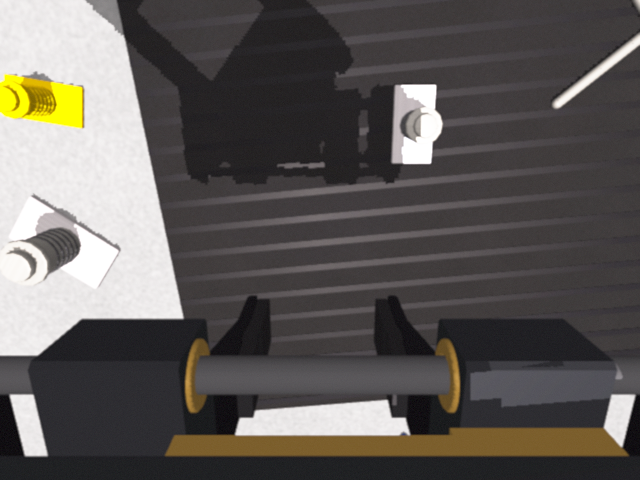

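The wrist view shows the small module's plate at about (414,123) with its cap at (427,124). The larger white module is at lower left and the yellow one at upper left. I shift sideways for a second view, then intersect rays.

```bash
cp pics/wrist.npz pics/wA.npz; python3 -m pendant '[{"jaw":0.5,"linear":[1,4,0],"twist":0},{"jaw":0.5,"linear":[1,4,0],"twist":0},{"jaw":0.5,"linear":[0,0,0],"twist":0},{"jaw":0.5,"linear":[0,0,0],"twist":0}]'
cat > m.py <<'E'
from h import *
c=cap('wrist'); cv2.imwrite('pics/w2.png',c['color'])
A=load('wA')
def plate(c,box,th=140):
    u0,v0,u1,v1=box; g=c['color'].min(2); m=np.zeros(g.shape,np.uint8); m[v0:v1,u0:u1]=(g[v0:v1,u0:u1]>th)
    cn=max(cv2.findContours(m,0,2)[0],key=cv2.contourArea)[:,0]; return cn
def tri(c1,p1,c2,p2):
    o1,d1=ray(c1,*p1);o2,d2=ray(c2,*p2); M=np.stack([d1,-d2],1); t=np.linalg.lstsq(M,o2-o1,rcond=None)[0]
    a,b=o1+t[0]*d1,o2+t[1]*d2; return (a+b)/2,np.linalg.norm(a-b)
bA=(380,75,450,175)
# predicted location in view 2
def proj(c,p):
    f,cx,cy=K(c);V=np.array(c['view']);q=V[:3,:3]@p+V[:3,3];return f*q[0]/q[2]+cx,f*q[1]/q[2]+cy
u,v=proj(c,np.array([.573,-.275,.02])); print(u,v); u,v=int(u),int(v); bB=(u-60,v-65,u+60,v+65)
R=[]
for C,b in((A,bA),(c,bB)):
    cn=plate(C,b); r=cv2.minAreaRect(cn.astype(np.float32)); bp=cv2.boxPoints(r); print('px',np.round(np.hstack(r),1)); R.append(bp)
    for z in(.005,.008): 
        W=np.array([onz(C,a,e,z)[:2]*1000 for a,e in cn],np.float32); print(z,np.round(np.hstack(cv2.minAreaRect(W)),1))
for p in R[0]:
    q=R[1][np.argmin(np.linalg.norm(R[1]-R[1].mean(0)-p+R[0].mean(0),axis=1))]; X,e=tri(A,p,c,q); print(X.round(4),round(e,4))
for C in (A,c):
    P=cloud(C); x=P.reshape(-1,3); s=(abs(x[:,0]-.573)<.03)&(abs(x[:,1]+.275)<.05)
    k=s&(x[:,2]>.052); print('cap',k.sum(),np.median(x[k],0),'z hist',np.histogram(x[s,2],np.arange(-.004,.066,.003))[0])
print(robot.get_obs()['position'])
E
python3 m.py
```

```text
time: 2.45
position: [0.5701, -0.3302, 0.2389]
tool_rot: [0.74, 0.672, -0.0, 0.0]
ft_force: [-0.3, 0.1, 0.1]
grip_width: 0.0438
grip_force: 0.0
318.32899512776424 150.59669248097174
px [417.7 123.5  48.9  80.3   2.5]
0.005 [ 576.  -274.9   64.9   42.    84.6]
0.008 [ 575.3 -274.8   64.4   41.7   84.6]
px [316.5 149.   76.   39.   90. ]
0.005 [ 571.1 -275.4   65.    33.9   83.7]
0.008 [ 571.1 -275.2   64.5   33.6   83.7]
[ 0.5512 -0.3044  0.0125] 0.0007
[ 0.5579 -0.2406  0.0076] 0.0023
[ 0.59   -0.2457  0.0365] 0.001
[ 0.5848 -0.3046  0.0425] 0.0026
cap 2774 [ 0.55037571 -0.31581027  0.30945283] z hist [   0   12 4182 1120 1941   19   27    9   24   24    8   25    7   10
    0    0   12  528   77  220  244    0    0]
cap 38762 [ 0.57209915 -0.30359623  0.31286359] z hist [   0    9 4165 1095 1796   12    0    0    0    0    0    0    0    0
    0    0    8  496   76  210  218    0    0]
[ 0.56863339 -0.33028806  0.23885147]
```

View pics/w2.png

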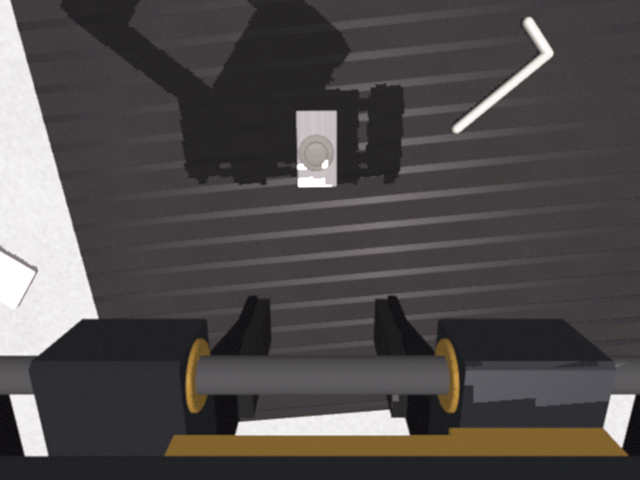

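View 2 shows the plate at (316,149), 65 x 34 mm and aligned with the image. Heights come out as mat 4 mm, plate about 9, bezel about 49 and cap about 56, which agrees with the text. I line up over it and go down.

```bash
python3 -m pendant '[{"jaw":0.6,"linear":[2.75,-0.14,0],"twist":0},{"jaw":0.6,"linear":[2.75,-0.14,0],"twist":0},{"jaw":0.6,"linear":[0,0,3],"twist":0},{"jaw":0.6,"linear":[0,0,4],"twist":0},{"jaw":0.6,"linear":[0,0,4],"twist":0},{"jaw":0.6,"linear":[0,0,3],"twist":0},{"jaw":0.6,"linear":[0,0,2],"twist":0},{"jaw":0.6,"linear":[0,0,0],"twist":0},{"jaw":0.6,"linear":[0,0,0],"twist":0},{"jaw":0.6,"linear":[0,0,0],"twist":0}]'; python3 - <<'E'
from h import *
o=robot.get_obs(); print(o['position'],o['ft_force'])
c=cap('wrist'); cv2.imwrite('pics/w3.png',c['color'])
E
```

```text
time: 3.33
position: [0.5713, -0.2768, 0.0811]
tool_rot: [0.741, 0.672, 0.0, 0.001]
ft_force: [-0.3, -0.1, -0.4]
grip_width: 0.0521
grip_force: 0.0
[ 0.57134108 -0.27682438  0.08105027] [-0.25575702 -0.13017335 -0.38220856]
```

View pics/w3.png

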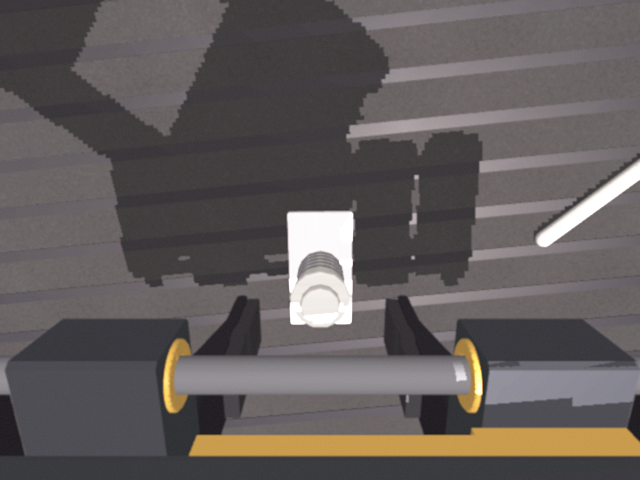

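The cap at (320,305) sits midway between the fingers, so I descend and grip.

```bash
python3 -m pendant '[{"jaw":0.6,"linear":[0.15,0,2],"twist":0},{"jaw":0.6,"linear":[0,0,2],"twist":0},{"jaw":0.6,"linear":[0,0,0.7],"twist":0},{"jaw":0.6,"linear":[0,0,0],"twist":0},{"jaw":0,"linear":[0,0,0],"twist":0},{"jaw":0,"linear":[0,0,0],"twist":0},{"jaw":0,"linear":[0,0,0],"twist":0},{"jaw":0,"linear":[0,0,0],"twist":0},{"jaw":0,"linear":[0,0,0],"twist":0},{"jaw":0,"linear":[0,0,0],"twist":0}]' 20
```

```text
time: 4.22
position: [0.5712, -0.2746, 0.0333]
tool_rot: [0.74, 0.672, -0.0, 0.0]
ft_force: [-0.7, -0.1, 3.9]
grip_width: 0.0251
grip_force: 19.9
```

```bash
python3 -m pendant '[{"jaw":0,"linear":[0,0,-1],"twist":0},{"jaw":0,"linear":[0,0,-3],"twist":0},{"jaw":0,"linear":[0,0,-3],"twist":0},{"jaw":0,"linear":[0,0,-2],"twist":0},{"jaw":0,"linear":[0,0,0],"twist":-5.3},{"jaw":0,"linear":[0,0,0],"twist":-5.3},{"jaw":0,"linear":[2.5,-0.5,0],"twist":0},{"jaw":0,"linear":[3,-0.5,0],"twist":0},{"jaw":0,"linear":[3,-0.5,0],"twist":0},{"jaw":0,"linear":[3,-0.5,0],"twist":0},{"jaw":0,"linear":[3,-0.5,0],"twist":0},{"jaw":0,"linear":[3,-0.5,0],"twist":0}]'
python3 -m pendant '[{"jaw":0,"linear":[0,0,0],"twist":0},{"jaw":0,"linear":[0,0,0],"twist":0},{"jaw":0,"linear":[0,0,0],"twist":0}]'
python3 - <<'E'
from h import *
from scipy.spatial.transform import Rotation as R
o=robot.get_obs(); print(o['position'],R.from_quat(o['tool_rot']).as_matrix().round(4),o['grip_width'],o['ft_force'])
c=cap('wrist'); cv2.imwrite('pics/w4.png',c['color']); cap('top');cap('scene')
E
```

```text
time: 5.22
position: [0.5252, -0.1014, 0.1229]
tool_rot: [0.675, 0.737, 0.0, -0.0]
ft_force: [0.2, 0.3, -1.4]
grip_width: 0.0248
grip_force: 19.8
time: 5.47
position: [0.5267, -0.1031, 0.1231]
tool_rot: [0.675, 0.738, 0.0, 0.001]
ft_force: [0.4, 0.5, -1.9]
grip_width: 0.0249
grip_force: 19.8
[ 0.52667606 -0.10305903  0.12305986] [[-0.089   0.996   0.0017]
 [ 0.996   0.089  -0.001 ]
 [-0.0011  0.0016 -1.    ]] 0.024920899553728598 [ 0.36961691  0.53351871 -1.90949998]
```

View pics/w4.png

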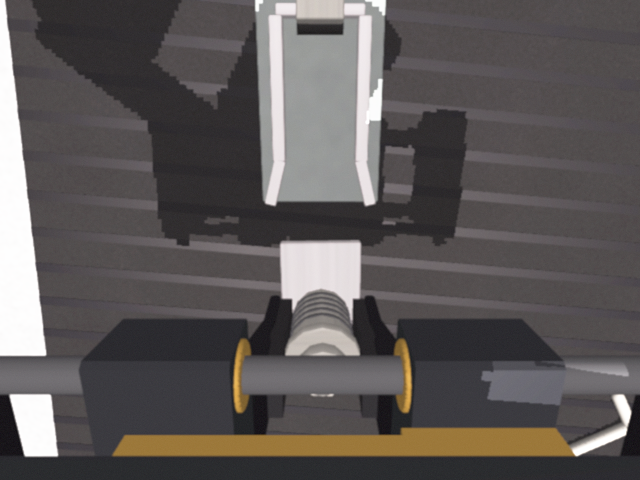

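The view shows the held module's plate with its front edge at row 241, columns 281 to 360. Ahead of it is the channel mouth at row 204, columns 264 to 377, with wall inner edges near columns 284 and 357. I now compute the offsets.

```bash
python3 - <<'E'
from h import *
c=load('wrist'); g=c['color'].astype(int).mean(2)
for v in (60,100,130,150,190,195,250,260): print(v,[int(x) for x in g[v,252:392:1]][::3] if v in(100,250) else '', [(int(u),int(d)) for u,d in zip(np.arange(250,392),g[v,252:394]-g[v,248:390]) if abs(d)>25 ][:40])
print('col320',[(int(v),int(g[v,322])) for v in range(185,262,3)])
# depth heights
P=cloud(c); print('floor z',np.nanmedian(P[60:180,300:340,2]),'wallL',np.nanmedian(P[60:150,274:280,2]),'mat',np.nanmedian(P[215:230,400:500,2]),'modplate',np.nanmedian(P[246:275,288:352,2]))
m=(P[...,2]>.1)&False
pl=P[244:280,270:372]; 
E
```

```text
60  [(255, 62), (256, 102), (257, 115), (258, 94), (259, 47), (268, 48), (269, 77), (270, 79), (271, 66), (272, 29), (280, -53), (281, -92), (282, -89), (283, -71), (284, -28), (356, 47), (357, 81), (358, 92), (359, 80), (360, 37), (368, -42), (369, -81), (370, -85), (371, -75), (372, -41), (381, -61), (382, -97), (383, -103), (384, -79), (385, -42)]
100 [48, 48, 73, 156, 156, 154, 155, 233, 233, 232, 221, 146, 155, 156, 154, 153, 153, 153, 153, 153, 153, 153, 152, 152, 150, 151, 151, 151, 150, 150, 149, 151, 150, 151, 149, 198, 234, 234, 230, 241, 251, 251, 251, 210, 93, 93, 87] [(256, 28), (257, 67), (258, 98), (259, 106), (260, 84), (261, 42), (269, 33), (270, 69), (271, 79), (272, 78), (273, 46), (281, -50), (282, -89), (283, -85), (284, -68), (285, -28), (355, 45), (356, 79), (357, 90), (358, 78), (359, 36), (370, 26), (379, -41), (380, -126), (381, -158), (382, -155), (383, -113), (384, -30)]
130  [(258, 69), (259, 100), (260, 113), (261, 91), (262, 42), (270, 33), (271, 68), (272, 78), (273, 78), (274, 42), (282, -59), (283, -85), (284, -81), (285, -58), (354, 38), (355, 76), 
[... 1482 characters left out ...]
, 79, 76, 81, 80, 79, 79] [(278, 58), (279, 97), (280, 104), (281, 90), (282, 42), (358, -51), (359, -114), (360, -146), (361, -138), (362, -92), (363, -33)]
260  [(278, 81), (279, 132), (280, 144), (281, 125), (282, 61), (358, -48), (359, -98), (360, -115), (361, -103), (362, -62)]
col320 [(185, 153), (188, 154), (191, 152), (194, 151), (197, 152), (200, 142), (203, 48), (206, 46), (209, 46), (212, 48), (215, 45), (218, 42), (221, 38), (224, 45), (227, 47), (230, 48), (233, 49), (236, 47), (239, 56), (242, 173), (245, 224), (248, 225), (251, 225), (254, 225), (257, 225), (260, 225)]
floor z 0.012169274661715223 wallL 0.022207058560533014 mat 0.004279532702852087 modplate 0.09898057261661611
```

```bash
python3 - <<'E'
from h import *
from scipy.spatial.transform import Rotation as R
c=load('wrist'); o=robot.get_obs(); T=R.from_quat(o['tool_rot']); p0=o['position']
def tool(u,v,z): return T.inv().apply(onz(c,u+.0,v,z)-p0)*1000
for nm,z,rows in [('outer',.0121,[(60,257,382.7),(130,260,380),(150,260.8,379.2),(190,262.3,377.4)]),('wall',.0221,[(60,281.9,358),(100,282.9,357),(130,283.6,356.2),(150,284,355.8)]),('module',.0989,[(250,280.2,360.4),(260,280.1,360.2)])]:
    for v,a,b in rows:
        A,B=tool(a,v,z),tool(b,v,z); print(nm,v,'x',A[0].round(1),'yL',A[1].round(1),'yR',B[1].round(1),'w',(B-A)[1].round(1),'mid',((A+B)/2)[1].round(2))
for v in (201.5,202): print('mouth', tool(322,v,.0121).round(1), onz(c,322,v,.0121).round(4))
print('mod front',tool(322,241,.0989).round(1))
E
```

```text
outer 60 x 112.8 yL -35.5 yR 34.2 w 69.7 mid -0.64
outer 130 x 75.4 yL -35.4 yR 34.3 w 69.7 mid -0.54
outer 150 x 64.1 yL -35.4 yR 34.3 w 69.7 mid -0.53
outer 190 x 40.4 yL -35.4 yR 34.2 w 69.6 mid -0.61
wall 60 x 111.6 yL -20.8 yR 19.7 w 40.6 mid -0.55
wall 100 x 91.5 yL -20.8 yR 19.7 w 40.5 mid -0.54
wall 130 x 75.7 yL -20.8 yR 19.7 w 40.5 mid -0.56
wall 150 x 64.8 yL -20.9 yR 19.8 w 40.6 mid -0.55
module 250 x 29.5 yL -16.8 yR 16.7 w 33.5 mid -0.03
module 260 x 25.1 yL -16.9 yR 16.8 w 33.7 mid -0.09
mouth [ 33.5   0.7 110.7] [ 0.5246 -0.0707  0.0121]
mouth [ 33.2   0.7 110.7] [ 0.5247 -0.071   0.0121]
mod front [33.4  0.7 23.9]
```

Yaw already matches the clamp. The lateral offset is -0.5 mm and the seat is 100 mm ahead. I move 73 mm, lower most of the way, then feel for the floor.

```bash
python3 -m pendant '[{"jaw":0,"linear":[2.5,-0.06,0],"twist":0},{"jaw":0,"linear":[2.8,0,0],"twist":0},{"jaw":0,"linear":[2,0,0],"twist":0},{"jaw":0,"linear":[0,0,2],"twist":0},{"jaw":0,"linear":[0,0,2.5],"twist":0},{"jaw":0,"linear":[0,0,2],"twist":0},{"jaw":0,"linear":[0,0,1],"twist":0},{"jaw":0,"linear":[0,0,0.3],"twist":0},{"jaw":0,"linear":[0,0,0],"twist":0},{"jaw":0,"linear":[0,0,0],"twist":0},{"jaw":0,"linear":[0,0,0],"twist":0}]'
python3 -c "
from rig import robot
o=robot.get_obs();print(o['position'],o['ft_force'])"
```

```text
time: 6.53
position: [0.5197, -0.0305, 0.0455]
tool_rot: [0.675, 0.738, 0.001, 0.001]
ft_force: [0.3, -0.3, -2.2]
grip_width: 0.0249
grip_force: 19.8
[ 0.51973549 -0.03054505  0.04550861] [ 0.34181836 -0.32747324 -2.19909621]
```

```bash
python3 -m pendant '[{"jaw":0,"linear":[0,0,0.2],"twist":0},{"jaw":0,"linear":[0,0,0.15],"twist":0},{"jaw":0,"linear":[0,0,0],"twist":0},{"jaw":0,"linear":[0,0,0],"twist":0}]'; python3 -m pendant '[{"jaw":0,"linear":[0,0,0.04],"twist":0},{"jaw":0,"linear":[0,0,0.04],"twist":0},{"jaw":0,"linear":[0,0,0],"twist":0}]'
```

```text
time: 6.87
position: [0.5189, -0.0301, 0.0413]
tool_rot: [0.675, 0.738, 0.0, 0.0]
ft_force: [-0.2, -0.5, -0.9]
grip_width: 0.0248
grip_force: 19.8
time: 7.12
position: [0.5188, -0.0301, 0.0411]
tool_rot: [0.675, 0.738, 0.0, 0.0]
ft_force: [-1.4, -0.3, 6.0]
grip_width: 0.0249
grip_force: 20.0
```

The floor is reached at 41.2 mm, as predicted. I ease off 0.6 mm and slide in slowly.

```bash
python3 -m pendant '[{"jaw":0,"linear":[0,0,-0.06],"twist":0},{"jaw":0,"linear":[0.15,0,0],"twist":0},{"jaw":0,"linear":[0.25,0,0],"twist":0},{"jaw":0,"linear":[0.25,0,0],"twist":0},{"jaw":0,"linear":[0.25,0,0],"twist":0},{"jaw":0,"linear":[0.25,0,0],"twist":0},{"jaw":0,"linear":[0.25,0,0],"twist":0},{"jaw":0,"linear":[0.25,0,0],"twist":0},{"jaw":0,"linear":[0.25,0,0],"twist":0},{"jaw":0,"linear":[0.25,0,0],"twist":0},{"jaw":0,"linear":[0.1,0,0],"twist":0},{"jaw":0,"linear":[0,0,0],"twist":0}]'; python3 -m pendant '[{"jaw":0,"linear":[0.05,0,0],"twist":0},{"jaw":0,"linear":[0.05,0,0],"twist":0},{"jaw":0,"linear":[0,0,0],"twist":0}]'
```

```text
time: 8.12
position: [0.5172, -0.0075, 0.0411]
tool_rot: [0.675, 0.738, 0.0, 0.001]
ft_force: [-0.3, -4.3, 5.5]
grip_width: 0.0249
grip_force: 19.9
time: 8.37
position: [0.5171, -0.0067, 0.0412]
tool_rot: [0.675, 0.738, 0.0, 0.001]
ft_force: [-0.4, -4.1, 5.6]
grip_width: 0.0249
grip_force: 19.9
```

```bash
python3 -m pendant '[{"jaw":0,"linear":[0,0,-0.05],"twist":0},{"jaw":0,"linear":[0.05,0,0],"twist":0},{"jaw":0,"linear":[0.05,0,0],"twist":0},{"jaw":0,"linear":[0,0,0],"twist":0}]'; python3 -m pendant '[{"jaw":0,"linear":[0.05,0,0],"twist":0},{"jaw":0,"linear":[0.05,0,0],"twist":0},{"jaw":0,"linear":[0,0,0],"twist":0}]'; python3 -m pendant '[{"jaw":0,"linear":[0.05,0,0],"twist":0},{"jaw":0,"linear":[0.05,0,0],"twist":0},{"jaw":0,"linear":[0,0,0],"twist":0}]'
```

```text
time: 8.7
position: [0.5165, -0.0055, 0.0413]
tool_rot: [0.675, 0.738, -0.0, -0.0]
ft_force: [0.2, -3.1, 2.6]
grip_width: 0.0252
grip_force: 19.9
time: 8.95
position: [0.5164, -0.0045, 0.0413]
tool_rot: [0.675, 0.738, -0.0, -0.0]
ft_force: [0.3, -3.3, 1.5]
grip_width: 0.0253
grip_force: 19.8
time: 9.2
position: [0.5163, -0.0034, 0.0413]
tool_rot: [0.675, 0.738, -0.0, -0.0]
ft_force: [0.7, -2.5, 2.0]
grip_width: 0.025
grip_force: 19.8
```

```bash
python3 -m pendant '[{"jaw":0,"linear":[0.05,0,0],"twist":0},{"jaw":0,"linear":[0.03,0,0],"twist":0},{"jaw":0,"linear":[0,0,0],"twist":0}]'; python3 -m pendant '[{"jaw":0,"linear":[0.04,0,0],"twist":0},{"jaw":0,"linear":[0,0,0],"twist":0}]'
```

```text
time: 9.45
position: [0.5163, -0.0028, 0.0413]
tool_rot: [0.675, 0.738, -0.0, -0.0]
ft_force: [-1.2, -3.0, 2.3]
grip_width: 0.0251
grip_force: 19.9
time: 9.62
position: [0.5163, -0.0026, 0.0415]
tool_rot: [0.675, 0.738, -0.0, 0.0]
ft_force: [-0.8, -4.6, 3.8]
grip_width: 0.0253
grip_force: 19.9
```

```bash
python3 - <<'E'
from h import *
c=cap('wrist'); cv2.imwrite('pics/w5.png',c['color'])
E
```

```text
(no output)
```

View pics/w5.png

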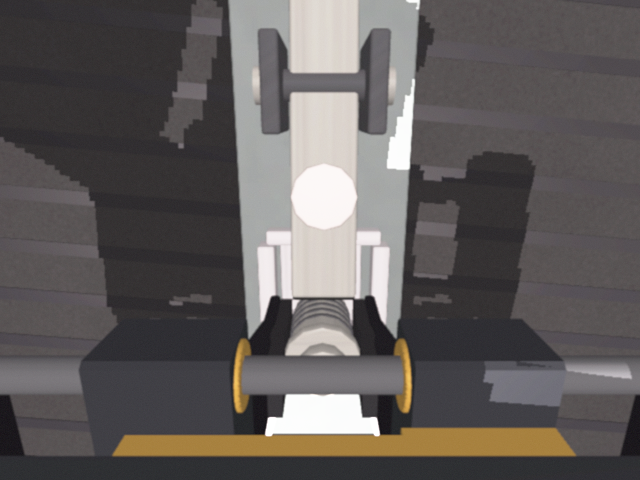

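The pad is at (324,196). The white plate strips beside the bar run up to the rib at rows 232–244, so the plate is at the stop or nearly so. A small push should confirm it by force.

```bash
python3 -m pendant '[{"jaw":0,"linear":[0.04,0,0],"twist":0},{"jaw":0,"linear":[0,0,0],"twist":0}]'; python3 -m pendant '[{"jaw":0,"linear":[0.04,0,0],"twist":0},{"jaw":0,"linear":[0,0,0],"twist":0}]'; python3 - <<'E'
from h import *
from scipy.spatial.transform import Rotation as R
c=load('wrist'); g=c['color'].astype(int).mean(2); o=robot.get_obs(); T=R.from_quat(o['tool_rot'])
for u in (287,360,361,362): print(u,[(v,int(g[v,u])) for v in range(226,262,2)])
for z in (.055,.06): print('pad',onz(c,324,196.5,z), T.inv().apply(onz(c,324,196.5,z)-o['position'])*1000)
P=cloud(c); print('padz',np.nanmedian(P[180:212,308:340].reshape(-1,3),0))
E
```

```text
time: 9.83
position: [0.5163, -0.0024, 0.0416]
tool_rot: [0.675, 0.738, -0.0, 0.0]
ft_force: [-0.8, -4.8, 4.7]
grip_width: 0.0247
grip_force: 19.9
time: 10.0
position: [0.5163, -0.0022, 0.0417]
tool_rot: [0.675, 0.738, -0.0, 0.0]
ft_force: [-1.8, -5.5, 5.6]
grip_width: 0.0249
grip_force: 20.0
287 [(226, 168), (228, 169), (230, 180), (232, 231), (234, 239), (236, 240), (238, 241), (240, 237), (242, 235), (244, 223), (246, 233), (248, 235), (250, 234), (252, 234), (254, 235), (256, 234), (258, 234), (260, 234)]
360 [(226, 164), (228, 169), (230, 181), (232, 229), (234, 239), (236, 240), (238, 241), (240, 238), (242, 235), (244, 224), (246, 211), (248, 210), (250, 209), (252, 208), (254, 205), (256, 202), (258, 200), (260, 199)]
361 [(226, 166), (228, 169), (230, 181), (232, 230), (234, 240), (236, 240), (238, 241), (240, 239), (242, 235), (244, 224), (246, 181), (248, 178), (250, 176), (252, 176), (254, 171), (256, 168), (258, 167), (260, 166)]
362 [(226, 165), (228, 168), (230, 181), (232, 231), (234, 240), (236, 240), (238, 241), (240, 238), (242, 236), (244, 223), (246, 166), (248, 165), (250, 164), (252, 163), (254, 161), (256, 163), (258, 163), (260, 163)]
pad [0.51246977 0.05505746 0.055     ] [ 57.32378079   1.2287189  -13.35659932]
pad [0.5123681  0.05594323 0.06      ] [ 58.21118977   1.20656182 -18.35729337]
padz [0.51217791 0.05643199 0.06122453]
```

The plate is hard against the stop, with no gap visible and the force rising as I push. I ease the load slightly, open and lift.

```bash
python3 -m pendant '[{"jaw":0,"linear":[-0.04,0,0],"twist":0},{"jaw":0.1,"linear":[0,0,0],"twist":0},{"jaw":0.3,"linear":[0,0,0],"twist":0},{"jaw":0.35,"linear":[0,0,0],"twist":0},{"jaw":0.4,"linear":[0,0,0],"twist":0},{"jaw":0.5,"linear":[0,0,0],"twist":0},{"jaw":0.5,"linear":[0,0,0],"twist":0},{"jaw":0.5,"linear":[0,0,0],"twist":0}]'; python3 -m pendant '[{"jaw":0.5,"linear":[0,0,-1],"twist":0},{"jaw":0.5,"linear":[0,0,-2.5],"twist":0},{"jaw":0.5,"linear":[0,0,-3],"twist":0},{"jaw":0.5,"linear":[0,0,-2.5],"twist":0},{"jaw":0,"linear":[0,0,0],"twist":0},{"jaw":0,"linear":[0,0,0],"twist":0},{"jaw":0,"linear":[0,0,0],"twist":0},{"jaw":0,"linear":[0,0,0],"twist":0}]'; python3 - <<'E'
from h import *
from scipy.spatial.transform import Rotation as R
c=cap('wrist'); cv2.imwrite('pics/w6.png',c['color']); o=robot.get_obs(); print(o['position'],o['ft_force'],R.from_quat(o['tool_rot']).as_matrix().round(3))
E
```

```text
time: 10.67
position: [0.5162, -0.0016, 0.0411]
tool_rot: [0.675, 0.738, -0.0, -0.0]
ft_force: [-0.3, 0.4, 0.5]
grip_width: 0.042
grip_force: 0.0
time: 11.33
position: [0.5154, -0.0018, 0.1306]
tool_rot: [0.675, 0.738, -0.001, -0.001]
ft_force: [0.2, 0.7, -0.2]
grip_width: 0.0245
grip_force: 0.0
[ 0.51539657 -0.00182772  0.13034474] [ 0.89375261 -0.42708815  0.07079787] [[-0.088  0.996 -0.003]
 [ 0.996  0.088  0.001]
 [ 0.001 -0.002 -1.   ]]
```

View pics/w6.png

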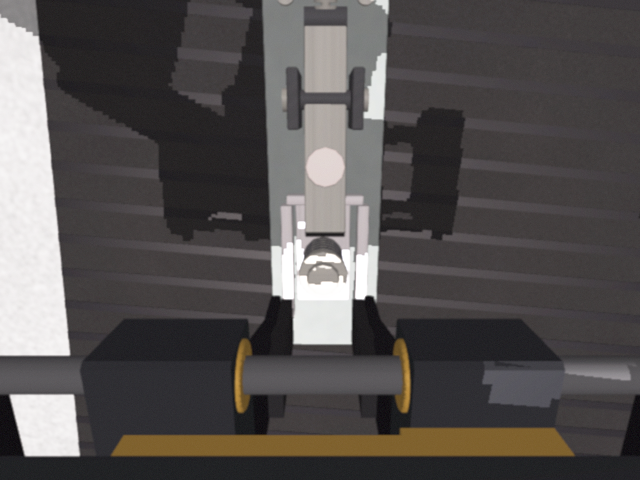

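The module stands upright in the channel under the nose and the pad is at (325,167). I now locate the pad in the tool frame.

```bash
python3 - <<'E'
from h import *
from scipy.spatial.transform import Rotation as R
c=load('wrist'); o=robot.get_obs(); T=R.from_quat(o['tool_rot'])
P=cloud(c); d=P[158:176,316:334].reshape(-1,3); z=np.nanmedian(d[:,2]); print('z',z)
g=c['color'].astype(int); m=(P[...,2]>z-.0025)&(P[...,2]<z+.004); m[:, :295]=0; m[:,355:]=0; m[:140]=0; m[195:]=0
m=cv2.morphologyEx(m.astype(np.uint8),cv2.MORPH_OPEN,np.ones((5,5)))
cn=max(cv2.findContours(m,0,2)[0],key=cv2.contourArea); (u,v),r=cv2.minEnclosingCircle(cn); M=cv2.moments(cn); u2,v2=M['m10']/M['m00'],M['m01']/M['m00']; print(u,v,r,u2,v2)
X=onz(c,u2,v2,z); print(X, T.inv().apply(X-o['position'])*1000)
# second view: w5.png, TCP logged there; ray via the same camera mount
p5=np.array([.5163,-.0026,.0415]); s=p5-o['position']; o1,d1=ray(c,u2,v2); _,d2=ray(c,324,196.5); o2=o1+s
t=np.linalg.lstsq(np.stack([d1,-d2],1),o2-o1,rcond=None)[0]; print('tri',o1+t[0]*d1,o2+t[1]*d2)
E
```

```text
z 0.06117571280880381
325.23529052734375 166.76470947265625 19.809314727783203 325.36138613861385 167.1995199519952
[0.51250002 0.0559396  0.06117571] [57.74058917  2.38894825 69.21073827]
tri [0.51253449 0.05569602 0.0589144 ] [0.51246878 0.05569315 0.05891371]
```

```bash
python3 -m pendant '[{"jaw":0,"linear":[2.7,0.11,0],"twist":0},{"jaw":0,"linear":[2.76,0.11,0],"twist":0},{"jaw":0,"linear":[0,0,0],"twist":0},{"jaw":0,"linear":[0,0,2],"twist":0},{"jaw":0,"linear":[0,0,2],"twist":0},{"jaw":0,"linear":[0,0,0.5],"twist":0},{"jaw":0,"linear":[0,0,0],"twist":0},{"jaw":0,"linear":[0,0,0],"twist":0},{"jaw":0,"linear":[0,0,0],"twist":0}]'; python3 -m pendant '[{"jaw":0,"linear":[0,0,0.1],"twist":0},{"jaw":0,"linear":[0,0,0.1],"twist":0},{"jaw":0,"linear":[0,0,0.1],"twist":0},{"jaw":0,"linear":[0,0,0],"twist":0}]'
```

```text
time: 12.13
position: [0.5142, 0.0522, 0.0868]
tool_rot: [0.675, 0.738, 0.0, 0.0]
ft_force: [0.5, -0.4, 0.1]
grip_width: 0.0007
grip_force: 0.0
time: 12.47
position: [0.5138, 0.0525, 0.0836]
tool_rot: [0.675, 0.738, 0.0, 0.0]
ft_force: [-0.1, -0.1, 0.3]
grip_width: 0.0006
grip_force: 0.0
```

```bash
for i in 1; do :; done; python3 -m pendant '[{"jaw":0,"linear":[0,0,0.1],"twist":0},{"jaw":0,"linear":[0,0,0.1],"twist":0},{"jaw":0,"linear":[0,0,0],"twist":0}]'; python3 -m pendant '[{"jaw":0,"linear":[0,0,0.1],"twist":0},{"jaw":0,"linear":[0,0,0.05],"twist":0},{"jaw":0,"linear":[0,0,0],"twist":0}]'; python3 -m pendant '[{"jaw":0,"linear":[0,0,0.05],"twist":0},{"jaw":0,"linear":[0,0,0.05],"twist":0},{"jaw":0,"linear":[0,0,0],"twist":0}]'
```

```text
time: 12.72
position: [0.5136, 0.0525, 0.0812]
tool_rot: [0.675, 0.738, -0.0, -0.0]
ft_force: [-0.2, 0.2, 0.1]
grip_width: 0.0003
grip_force: 0.0
time: 12.97
position: [0.5138, 0.0525, 0.0798]
tool_rot: [0.675, 0.738, 0.0, 0.0]
ft_force: [0.9, 0.2, -0.0]
grip_width: 0.0006
grip_force: 0.3
time: 13.22
position: [0.5138, 0.0524, 0.079]
tool_rot: [0.675, 0.738, 0.0, 0.0]
ft_force: [-1.6, 0.0, 3.6]
grip_width: 0.0003
grip_force: 1.4
```

Contact came at TCP z of about 79.6 mm. Pressing on in small steps.

```bash
python3 -m pendant '[{"jaw":0,"linear":[0,0,0.05],"twist":0},{"jaw":0,"linear":[0,0,0.05],"twist":0},{"jaw":0,"linear":[0,0,0],"twist":0}]'; python3 -m pendant '[{"jaw":0,"linear":[0,0,0.05],"twist":0},{"jaw":0,"linear":[0,0,0.05],"twist":0},{"jaw":0,"linear":[0,0,0],"twist":0}]';  python3 -m pendant '[{"jaw":0,"linear":[0,0,0.05],"twist":0},{"jaw":0,"linear":[0,0,0.05],"twist":0},{"jaw":0,"linear":[0,0,0],"twist":0}]'
```

```text
time: 13.47
position: [0.5139, 0.0523, 0.0782]
tool_rot: [0.675, 0.738, 0.0, 0.0]
ft_force: [-0.8, -1.3, 4.8]
grip_width: 0.0003
grip_force: 2.8
time: 13.72
position: [0.514, 0.0521, 0.0774]
tool_rot: [0.675, 0.738, -0.0, 0.001]
ft_force: [0.1, -2.6, 7.9]
grip_width: 0.0006
grip_force: 3.8
time: 13.97
position: [0.514, 0.0517, 0.0765]
tool_rot: [0.675, 0.738, -0.0, 0.001]
ft_force: [-2.7, -3.2, 7.7]
grip_width: 0.0006
grip_force: 3.8
```

```bash
python3 -m pendant '[{"jaw":0,"linear":[0,0,0.06],"twist":0},{"jaw":0,"linear":[0,0,0.06],"twist":0},{"jaw":0,"linear":[0,0,0.06],"twist":0}]'; python3 -m pendant '[{"jaw":0,"linear":[0,0,0.06],"twist":0},{"jaw":0,"linear":[0,0,0.06],"twist":0},{"jaw":0,"linear":[0,0,0],"twist":0}]';  python3 -m pendant '[{"jaw":0,"linear":[0,0,0.05],"twist":0},{"jaw":0,"linear":[0,0,0.05],"twist":0},{"jaw":0,"linear":[0,0,0],"twist":0}]'
```

```text
time: 14.22
position: [0.5143, 0.0514, 0.0747]
tool_rot: [0.675, 0.738, -0.0, 0.001]
ft_force: [-1.1, -4.2, 7.2]
grip_width: 0.0003
grip_force: 2.9
time: 14.47
position: [0.5138, 0.0526, 0.0727]
tool_rot: [0.675, 0.737, 0.0, -0.0]
ft_force: [-0.6, -0.8, -0.0]
grip_width: 0.0007
grip_force: 0.1
time: 14.72
position: [0.5132, 0.0529, 0.0714]
tool_rot: [0.675, 0.738, -0.0, -0.001]
ft_force: [-0.9, 1.0, -0.7]
grip_width: 0.0006
grip_force: 0.0
```

The bar snapped over and the force dropped to zero. I follow down and lean on it, moving 3 mm towards the nose to stay centred on the tilted pad.

```bash
python3 -m pendant '[{"jaw":0,"linear":[-0.3,0,0],"twist":0},{"jaw":0,"linear":[0,0,0.1],"twist":0},{"jaw":0,"linear":[0,0,0.1],"twist":0},{"jaw":0,"linear":[0,0,0],"twist":0}]'; python3 -m pendant '[{"jaw":0,"linear":[0,0,0.05],"twist":0},{"jaw":0,"linear":[0,0,0.05],"twist":0},{"jaw":0,"linear":[0,0,0],"twist":0}]';  python3 -m pendant '[{"jaw":0,"linear":[0,0,0.05],"twist":0},{"jaw":0,"linear":[0,0,0.05],"twist":0},{"jaw":0,"linear":[0,0,0],"twist":0}]'
```

```text
time: 15.05
position: [0.5138, 0.0495, 0.0696]
tool_rot: [0.675, 0.738, -0.0, -0.0]
ft_force: [0.0, -0.1, 0.6]
grip_width: 0.0005
grip_force: 0.0
time: 15.3
position: [0.5139, 0.0496, 0.0688]
tool_rot: [0.675, 0.738, -0.0, -0.0]
ft_force: [-0.0, 0.4, -0.2]
grip_width: 0.0003
grip_force: 0.0
time: 15.55
position: [0.514, 0.0496, 0.0679]
tool_rot: [0.675, 0.738, 0.0, 0.0]
ft_force: [0.3, 0.4, 1.9]
grip_width: 0.0005
grip_force: 0.6
```

```bash
python3 -m pendant '[{"jaw":0,"linear":[0,0,0.05],"twist":0},{"jaw":0,"linear":[0,0,0.05],"twist":0},{"jaw":0,"linear":[0,0,0],"twist":0}]';  python3 -m pendant '[{"jaw":0,"linear":[0,0,0.05],"twist":0},{"jaw":0,"linear":[0,0,0],"twist":0},{"jaw":0,"linear":[0,0,0],"twist":0}]'
```

```text
time: 15.8
position: [0.5141, 0.0496, 0.0671]
tool_rot: [0.675, 0.738, 0.0, 0.0]
ft_force: [-1.1, 0.9, 3.5]
grip_width: 0.0001
grip_force: 1.9
time: 16.05
position: [0.5141, 0.0496, 0.0667]
tool_rot: [0.675, 0.738, 0.0, 0.0]
ft_force: [0.0, 0.9, 5.9]
grip_width: 0.0004
grip_force: 2.6
```

```bash
python3 -m pendant '[{"jaw":0,"linear":[0,0,0.05],"twist":0},{"jaw":0,"linear":[0,0,0.05],"twist":0},{"jaw":0,"linear":[0,0,0],"twist":0}]';  python3 -m pendant '[{"jaw":0,"linear":[0,0,0],"twist":0},{"jaw":0,"linear":[0,0,0],"twist":0},{"jaw":0,"linear":[0,0,0],"twist":0}]'
```

```text
time: 16.3
position: [0.5141, 0.0497, 0.0659]
tool_rot: [0.675, 0.738, 0.0, 0.0]
ft_force: [-0.9, 1.7, 8.5]
grip_width: 0.0003
grip_force: 4.0
time: 16.55
position: [0.5141, 0.0496, 0.066]
tool_rot: [0.675, 0.738, 0.0, 0.0]
ft_force: [-0.8, 0.8, 6.9]
grip_width: 0.0004
grip_force: 3.8
```

```bash
python3 -m pendant '[{"jaw":0,"linear":[0,0,0.05],"twist":0},{"jaw":0,"linear":[0,0,0],"twist":0},{"jaw":0,"linear":[0,0,0],"twist":0}]';  python3 -m pendant '[{"jaw":0,"linear":[0,0,0],"twist":0},{"jaw":0,"linear":[0,0,0],"twist":0},{"jaw":0,"linear":[0,0,0],"twist":0}]'; python3 -c "
from rig import robot
print(robot.get_obs()['ft_force'])"
```

```text
time: 16.8
position: [0.5141, 0.0497, 0.0657]
tool_rot: [0.675, 0.738, 0.0, 0.0]
ft_force: [-2.2, 0.9, 9.1]
grip_width: 0.0005
grip_force: 4.5
time: 17.05
position: [0.5141, 0.0497, 0.0657]
tool_rot: [0.675, 0.738, 0.0, 0.0]
ft_force: [-1.5, 0.9, 9.0]
grip_width: 0.0002
grip_force: 4.4
[-1.52259455  0.88587896  9.04373517]
```

Raise it slightly to about 10 N, then hold for well over a second.

```bash
python3 -m pendant '[{"jaw":0,"linear":[0,0,0.03],"twist":0},{"jaw":0,"linear":[0,0,0],"twist":0},{"jaw":0,"linear":[0,0,0],"twist":0},{"jaw":0,"linear":[0,0,0],"twist":0},{"jaw":0,"linear":[0,0,0],"twist":0},{"jaw":0,"linear":[0,0,0],"twist":0},{"jaw":0,"linear":[0,0,0],"twist":0},{"jaw":0,"linear":[0,0,0],"twist":0}]';python3 -m pendant '[{"jaw":0,"linear":[0,0,0],"twist":0},{"jaw":0,"linear":[0,0,0],"twist":0},{"jaw":0,"linear":[0,0,0],"twist":0},{"jaw":0,"linear":[0,0,0],"twist":0},{"jaw":0,"linear":[0,0,0],"twist":0},{"jaw":0,"linear":[0,0,0],"twist":0},{"jaw":0,"linear":[0,0,0],"twist":0},{"jaw":0,"linear":[0,0,0],"twist":0},{"jaw":0,"linear":[0,0,0],"twist":0},{"jaw":0,"linear":[0,0,0],"twist":0}]'
```

```text
time: 17.72
position: [0.5141, 0.0497, 0.0655]
tool_rot: [0.675, 0.738, 0.0, 0.0]
ft_force: [-0.8, 0.9, 9.3]
grip_width: 0.0005
grip_force: 4.8
time: 18.55
position: [0.5141, 0.0497, 0.0655]
tool_rot: [0.675, 0.738, 0.0, 0.0]
ft_force: [-1.5, 1.2, 9.3]
grip_width: 0.0005
grip_force: 4.8
```

```bash
python3 -m pendant '[{"jaw":0,"linear":[0,0,0.02],"twist":0},{"jaw":0,"linear":[0,0,0],"twist":0},{"jaw":0,"linear":[0,0,0],"twist":0},{"jaw":0,"linear":[0,0,0],"twist":0},{"jaw":0,"linear":[0,0,0],"twist":0},{"jaw":0,"linear":[0,0,0],"twist":0},{"jaw":0,"linear":[0,0,0],"twist":0},{"jaw":0,"linear":[0,0,0],"twist":0},{"jaw":0,"linear":[0,0,0],"twist":0},{"jaw":0,"linear":[0,0,0],"twist":0},{"jaw":0,"linear":[0,0,0],"twist":0},{"jaw":0,"linear":[0,0,0],"twist":0}]';python3 -m pendant '[{"jaw":0,"linear":[0,0,0],"twist":0},{"jaw":0,"linear":[0,0,0],"twist":0},{"jaw":0,"linear":[0,0,0],"twist":0},{"jaw":0,"linear":[0,0,0],"twist":0}]'
python3 -m pendant '[{"jaw":0,"linear":[0,0,-0.2],"twist":0},{"jaw":0,"linear":[0,0,-0.5],"twist":0},{"jaw":0,"linear":[0,0,-2],"twist":0},{"jaw":0,"linear":[0,0,-4],"twist":0},{"jaw":0,"linear":[-3,0,-3],"twist":0},{"jaw":0,"linear":[-3,0,-2],"twist":0},{"jaw":0,"linear":[-3,0,0],"twist":0},{"jaw":0,"linear":[0,0,0],"twist":0},{"jaw":0,"linear":[0,0,0],"twist":0},{"jaw":0,"linear":[0,0,0],"twist":0}]'
python3 - <<'E'
from h import *
c=cap('wrist'); s=cap('scene'); a=c['color'][:400,120:520]; b=cv2.resize(s['color'][195:275,320:425],None,fx=3.8,fy=3.8)
cv2.imwrite('pics/fin.png',np.hstack([a,np.pad(b,((0,400-b.shape[0]),(0,0),(0,0)))]))
E
```

```text
time: 19.55
position: [0.5141, 0.0497, 0.0653]
tool_rot: [0.675, 0.738, 0.0, 0.0]
ft_force: [-0.7, 1.4, 10.8]
grip_width: 0.0006
grip_force: 5.1
time: 19.88
position: [0.5141, 0.0497, 0.0653]
tool_rot: [0.675, 0.738, 0.0, 0.0]
ft_force: [-1.4, 1.0, 10.3]
grip_width: 0.0004
grip_force: 5.1
time: 20.72
position: [0.521, -0.0392, 0.1802]
tool_rot: [0.675, 0.737, -0.0, -0.001]
ft_force: [0.1, -0.2, -0.3]
grip_width: 0.0004
grip_force: 0.0
```

View pics/fin.png

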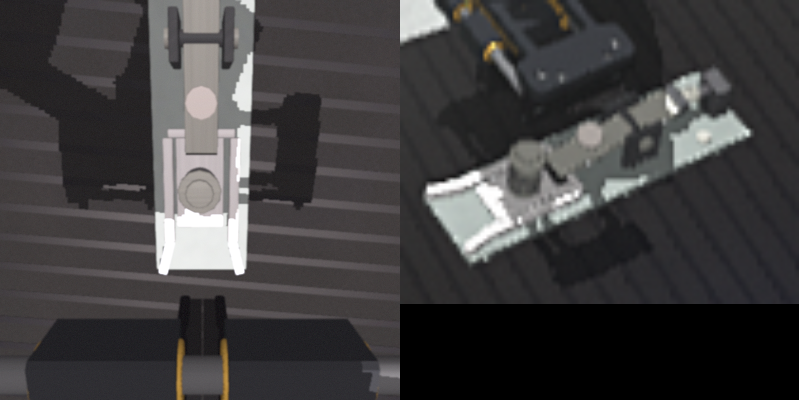

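The module stands upright at crop (200,190). Its plate is against the rib at row 134, the bar's nose is down on the plate, and the fingers are clear.

```bash
python3 -c "
from rig import robot
print(robot.hand_in())"
```

```text
the job is handed in; nothing more can be done
None
```

The module is clamped upright against the stop; I leaned on the pad at about 9–10 N for over two seconds, the highest force I read on the clamp was under 11 N, and I handed in at about 21 s with the other parts untouched.

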